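# Fit the pad spacer in a brake caliper and box it

## Robot

A 6-joint arm with a two-finger parallel gripper is mounted at the origin on the work surface. World frame = base frame: x ahead of the robot, y to its left, z up, the work surface at z = 0. Lengths are in mm, angles in rad, forces in N, time in s.
With the tool pointing down it reaches from about 300 to 950 mm from the base axis. Payload 3.1 kg.
Tool frame: the origin (TCP) lies where the fingers leave the gripper's body, on its centre line; the fingertips stand 73 mm ahead of it and the grasp point (between the pads) lies 54 mm ahead of it (pinch_z is the distance from the TCP to the grasp point, in mm); z points along the fingers, y is the line along which they close (so a half turn about z gives the same grasp; the last joint's range is limited). The gripper opens to 85 mm and grips with 20 to 120 N. Pads are 22 mm wide; open, the fingers measure 114 mm over their backs; the gripper's body (76 mm by 85 mm) begins 54 mm behind the grasp point. The pads swing forward as they close: fully open they stand 13 mm farther back than shut.
Start: joints at [1.193, 0.308, 1.634, -0, 1.2, -0.07], TCP at [189.378, 595.625, 303.872] pointing down, gripper open.
Joint ranges: [-3.06, 3.06], [-0.79, 1.96], [0.05, 2.63], [-1.19, 4.34], [0.05, 2.64], [-2.94, 2.94]. Speed limits (rad/s): [2.79, 2.79, 3.14, 3.14, 3.14, 3.14].

## Interface

Orientations are given as a 3x3 rotation matrix whose columns are the frame's x, y, z axes.
In Python, from bench import sense, grab_frame, camera_info, hand_in, pinch_z gives the robot as it stands. The module is installed in compiled form; this text tells all that it offers.
- The arm moves only by the tool play_rows, never from a script. Its argument "motion" is text: rows parted by semicolons, each of 4 numbers parted by spaces: the shift along the tool's x, y, z in mm, then the turn about the tool's z in degrees. A call has exactly 8 rows; each row is the pose to reach, as a shift and turn from the pose commanded when the call began, along the tool's axes at that moment; what a row does not reach only later rows make up. A row lasts 1/8 s, in which the tool goes at most 62.5 mm and 10.7 degrees, less where a joint would pass 70% of its speed; a pose out of reach is approached as far as the arm can. A call with a gripper value outside its range is refused whole. "jaw" is the finger opening in mm, from 0 to 85.4, set as the call begins (left out, the last holds). The fingers move at their own pace and stop on an object; "newtons" is the grip in N (left out, the last holds). Time passes only in rows, so rows that repeat a pose let the fingers close, or fill a call up. It gives the time, the measured TCP pose, the force, the opening and the grip force at its end, in the units of the state.
- sense(): the state, without advancing time (a new reading comes with each control period).
- grab_frame(name): name is "side" or "top" or "wrist"; returns the picture (384x512x3 uint8, red, green, blue); there is no depth.
- camera_info(name): a dict with "mtx" (3x3 intrinsics, pixels), "rvec" (rotation vector, rad) and "tvec" (3), from world to camera coordinates, as OpenCV has them. Camera axes: x right, y down, z forward; pixel columns grow to the right and rows downward; lengths in mm; the calibration is good to about 2 mm. A picture is of the moment at which its call begins: read the wrist's pose just before it. camera_info takes no time and is no camera call; for the wrist camera it gives the pose at the moment of the call.
- hand_in(): hands the job in; it is judged then, once.
The state is a dict: "time": time; "q": joint angles; "qvel": joint speeds; "tau": joint torques, N m; "ee_pos": TCP position; "ee_rot": TCP orientation; "contact_force": force on the tool from outside, world axes, zero at the start; "torque": the same for the moment, N m; "grip_width": finger opening in mm; "finger_force": force on a finger pad.
Only numpy, scipy, OpenCV 4.12 (cv2) and the standard library are available. Lean on these libraries where they do the work, as an engineer would, in place of code of your own. Each camera call takes 0.05 s, during which the arm holds its last target. There are 200 camera calls.

## Task

The brake caliper standing on the bench is ready to be boxed. First take the orange pad spacer from the rack and push its blade down between the caliper's two brake pads, centred along them, until its flange sits fully home on the caliper; then move the caliper to the middle of the empty carton and stand it there upright and lengthways, with the spacer still fully home. Leave the other spacers in the rack and the calipers that are already packed alone.

Things in the scene. Friction and masses are not known exactly. Their poses are not given: they have to be found in the camera images.
- spacer_mid (a point): Orange plastic pad spacer, 72 mm tall, 35 g, blade down in a rack slot. Point: its centre, half-way up = centre of the flange's underside. x along the blade's width, y its thickness, z up. Blade below: 32 wide, 5 thick, 36 long, rounded tip. Flange above: 44 (x) by 34 (y), 5 thick. In the rack the flange rests on the rack's top. A half-turn about z makes no difference
- spacer_tab (a point): Middle of the orange spacer's grip tab, 20.5 mm above spacer_mid, same axes. The tab is 30 wide (x), 10 thick (y), 31 tall, from 5 to 36 mm above spacer_mid; pinch it across its thickness (y). It lifts straight up out of the rack
- caliper_mid (a point): Silver aluminium motorcycle brake caliper, loose, about 0.7 kg, disc gap upward. Point: its centre, 30 mm above its underside and 30 below its flat top. x along the gap, y across, z up. Body 84 long (x), 60 wide (y) over flat parallel sides to grasp from above, 60 high. Low lugs, 16 high, at the ends on its -y side make it 122 long. A 7 mm nipple stands on top at x 35, y 21 mm
- caliper_mouth (a point): Centre of the gap at the caliper's top, 30 mm above caliper_mid, same axes; spacer_mid meets it when the spacer is home. Two dark pads, 54 long (x), face each other 4 mm apart; their tops, 5 mm down, are chamfered to a 13 mm mouth; gap 46 deep. Pads are sprung, each giving up to 3 mm: the 5 mm blade has to be pushed in (4 to 10 N) and stays put. Home, the tab stands 36 mm above this point
- carton_empty_in (a point): The empty open carton, white outside, brown inside, fixed, in a row with two packed ones. Point: centre of its inner floor, about 7 mm above the bench. x along its 200 mm length, y across its 150 mm width (outside), z up. Walls 3 thick, 60 high from its underside. A half-turn makes no difference
- spacer_blue_mid (a point): Blue spacer of the same size in another slot of the rack, 60 or 120 mm off: leave it. Point and axes as for the orange one
- spacer_white_mid (a point): White spacer of the same size in another slot of the rack: leave it. Point and axes as for the orange one
- packed_b_mid (a point): A caliper like the loose one, already packed with its orange spacer in another carton of the row: leave it. Point and axes as for the loose caliper; its tab reaches 66 mm above the point
- packed_c_mid (a point): A second packed caliper with spacer, in the third carton: leave it. Point and axes as for the loose caliper
- rack: Grey plastic spacer rack, fixed, 64 (x) by 196 (y) by 42 mm high, three slots 60 mm apart along y, one spacer in each. Origin under its centre, on the bench

How it is judged (in metres and radians):
On the way:
1. the orange spacer is fully home and centred between the pads of the caliper, which still stands upright on the bench outside the carton (z of spacer_mid in the frame of caliper_mid between 0.0265 and 0.0325 m and x of spacer_mid in the frame of caliper_mid between -0.009 and 0.009 m and y of spacer_mid in the frame of caliper_mid between -0.005 and 0.005 m and angle between the z axis of spacer_mid and the z axis of caliper_mid, either way round below 0.1 rad and height (world z) of caliper_mid below 0.036 m and angle between caliper_mid's own z axis and vertical below 0.1 rad and horizontal distance between caliper_mid and carton_empty_in above 0.1 m), for 0.3 s.
At the end, for the whole second after the job is handed in: caliper upright (0.1 rad) and still on the floor of the empty carton, within 25 mm of its middle each way, lengthways (0.3 rad); orange spacer in its pad gap, flange within 2.5 mm of home, centred within 9 mm along and 5 mm across the gap, straight (0.1 rad) (z of spacer_mid in the frame of caliper_mid between 0.0265 and 0.0325 m and x of spacer_mid in the frame of caliper_mid between -0.009 and 0.009 m and y of spacer_mid in the frame of caliper_mid between -0.005 and 0.005 m and angle between the z axis of spacer_mid and the z axis of caliper_mid, either way round below 0.1 rad and x of caliper_mid in the frame of carton_empty_in between -0.025 and 0.025 m and y of caliper_mid in the frame of carton_empty_in between -0.025 and 0.025 m and z of caliper_mid in the frame of carton_empty_in below 0.034 m and angle between the x axis of caliper_mid and the x axis of carton_empty_in, either way round below 0.3 rad and angle between caliper_mid's own z axis and vertical below 0.1 rad and linear speed of caliper below 0.02 m/s); the robot touches nothing.
It fails at once if another spacer in the rack is moved by more than 15 mm (distance of any of spacer_blue_mid, spacer_white_mid from where it was at the start of the episode above 0.015 m).
It fails at once if an already packed caliper is moved by more than 15 mm (distance of any of packed_b_mid, packed_c_mid from where it was at the start of the episode above 0.015 m).
It fails at once if the caliper is knocked over (angle between caliper_mid's own z axis and vertical above 0.6 rad).
It also fails if it takes over 72 s, if anything falls off the work surface, if the arm or the gripper's body presses on something with over 40 N, if the wrist force passes 120 N, or if a joint passes its speed limit or range.

## Working session

There is one attempt and no reset: what is moved stays moved. The work goes in short steps, Python scripts to look and compute and a tool call to move; the robot and the scene stay as the last step left them, time stands still between calls to the robot, and variables do not carry over. Pictures are saved under pics/ and viewed, at most 10 in all, crops included, and the job is handed in when it is done.

Besides the shell and the picture viewer there is one more tool, called as a command line: name --argument value ..., lists and objects as JSON in quotes. play_rows: Moves the arm, as the interface text tells. Its arguments: {"type":"object","properties":{"motion":{"type":"string"},"jaw":{"type":"number"},"newtons":{"type":"number"}},"required":["motion"]}

```bash
mkdir -p pics
cat > h.py <<'E'
import numpy as np,cv2
from bench import *
def ci(n):
    c=camera_info(n);K=np.array(c["mtx"],float).reshape(3,3);R=cv2.Rodrigues(np.array(c["rvec"],float))[0];t=np.array(c["tvec"],float).ravel();return K,R,t
def ray(c,uv,z):
    K,R,t=c;C=-R.T@t;d=R.T@np.linalg.inv(K)@np.array([uv[0],uv[1],1.]);return C+d*(z-C[2])/d[2]
def proj(c,p):
    K,R,t=c;q=K@(R@np.array(p,float)+t);return q[:2]/q[2]
def shot(n,f,crop=None,s=1):
    im=grab_frame(n)[:,:,::-1]
    if crop: a,b,c,d=crop;im=im[b:d,a:c]
    im=cv2.resize(np.ascontiguousarray(im),None,fx=s,fy=s,interpolation=cv2.INTER_CUBIC);cv2.imwrite("pics/"+f,im)
E
python3 - <<'E'
from h import *
shot("top","t0.png",s=1.5);shot("side","s0.png",s=1.5)
s=sense();print(s["time"],s["ee_rot"],pinch_z)
for n in("top","side","wrist"):
    K,R,t=ci(n);print(n,K[0,0],-R.T@t,R[2])
E
```

```text
0.1 [[-9.52984979e-01  3.03016549e-01 -7.74835724e-04]
 [ 3.03017509e-01  9.52982921e-01 -1.98542088e-03]
 [ 1.36789829e-04 -2.12686506e-03 -9.99997729e-01]] 53.900000000000006
top 411.58021965535477 [ 359.90421697  -35.57629401 1092.33981636] [ 0.16265347  0.01287884 -0.9865992 ]
side 467.0056276685359 [338.18202613 560.22710712 824.40499626] [ 0.20070325 -0.60316554 -0.77195177]
wrist 318.691722051693 [115.47212571 617.28598131 372.80254767] [ 0.28884448 -0.09309523 -0.95283899]
```

View pics/t0.png

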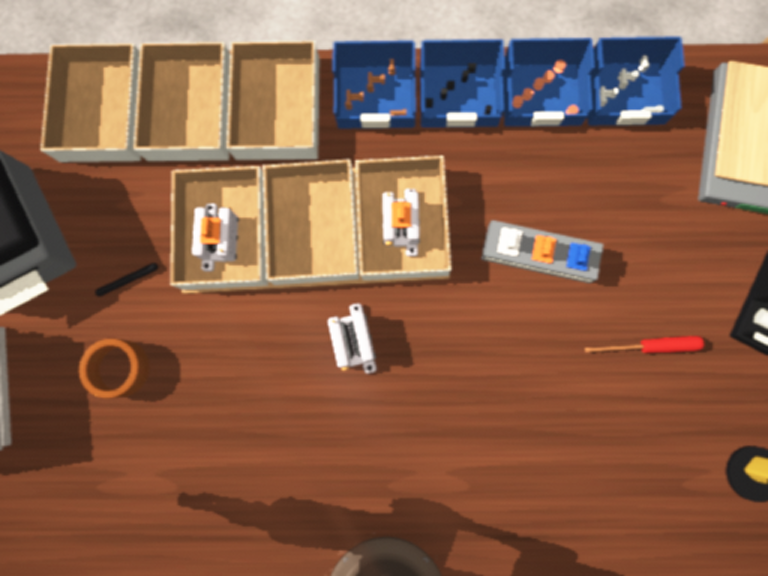

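View pics/s0.png

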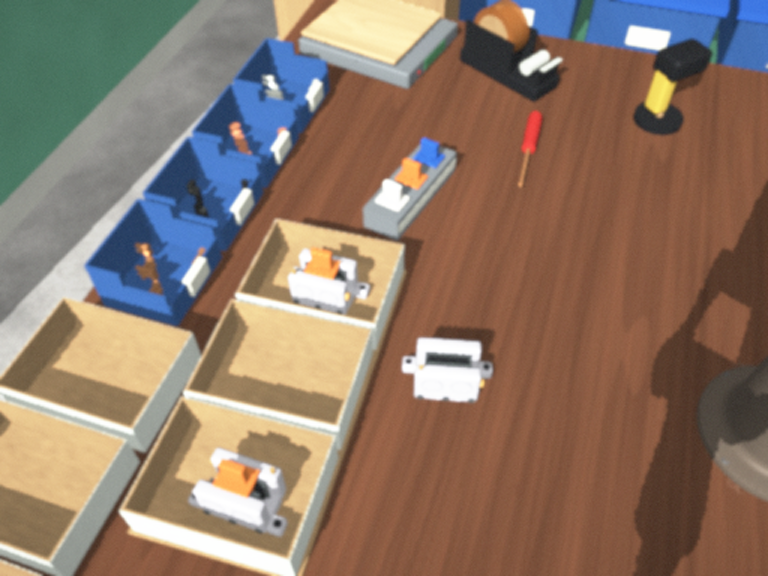

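The overview shows, in top-picture pixels at 1.5x, the orange spacer at (544,247), the loose caliper at (352,338) and the empty carton at (310,220). I'll enlarge this region.

Run:
```python
from h import *
im=np.ascontiguousarray(grab_frame("top")[:,:,::-1])
a=cv2.resize(im[135:195,310:410],None,fx=7.9,fy=7.9,interpolation=cv2.INTER_CUBIC)[:, :790]
A=cv2.resize(im[100:255,170:250],None,fx=3.8,fy=3.8,interpolation=cv2.INTER_CUBIC)
B=cv2.resize(im[138:192,318:408],None,fx=5,fy=5,interpolation=cv2.INTER_CUBIC)
o=np.zeros((592,760,3),np.uint8);o[:A.shape[0],:A.shape[1]]=A;o[:B.shape[0],306:306+B.shape[1]]=B
cv2.imwrite("pics/t1.png",o)
```

```text
(no output)
```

View pics/t1.png

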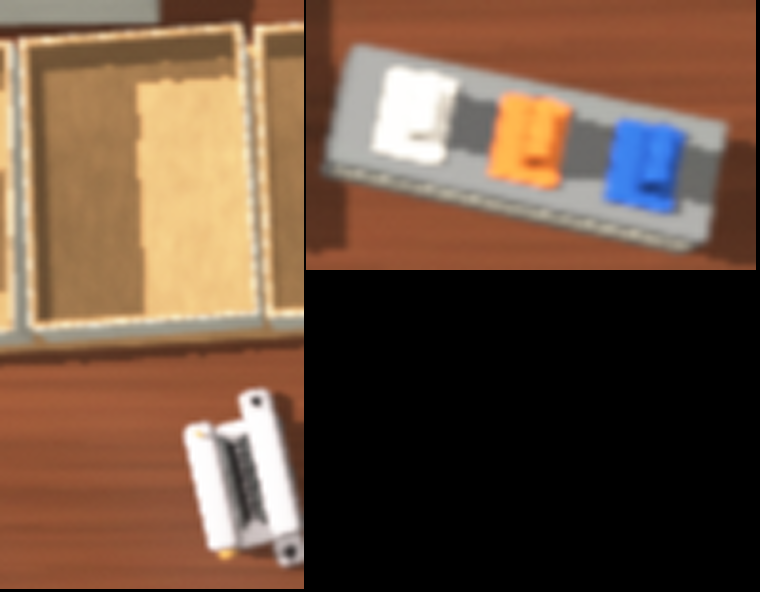

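Run:
```python
from h import *
c=ci("top")
A=lambda u,v:(170+u/3.8-.5,100+v/3.8-.5)
B=lambda u,v:(318+(u-306)/5-.5,138+v/5-.5)
def q(n,P,z):
    P=[ray(c,p,z)[:2] for p in P];print(n,np.round(np.mean(P,0),1),[np.round(P[(i+1)%len(P)]-P[i],0).tolist() for i in range(len(P))])
q("flange",[B(502,93),B(572,102),B(557,187),B(490,178)],47)
q("rack",[B(352,45),B(728,122),B(706,240),B(325,170)],42)
q("white",[B(388,67),B(458,75),B(443,163),B(373,153)],47)
q("blue",[B(620,118),B(688,126),B(673,213),B(606,204)],47)
q("pads",[A(238,437),A(258,520)],55)
q("lugs",[A(257,400),A(290,550)],16)
q("left",[A(187,428),A(210,548)],60)
q("carton",[A(20,40),A(242,27),A(262,318),A(28,330)],60)
s=sense();print(s["ee_pos"])
K,R,t=ci("wrist");print(s["ee_rot"].T if hasattr(s["ee_rot"],"T") else 0)
E_=np.array(s["ee_rot"]);print("cam in tool",E_.T@(-R.T@t-np.array(s["ee_pos"])),E_.T@R.T) if 0 else print(np.array(s["ee_rot"]).reshape(3,3).T@(-R.T@t-np.array(s["ee_pos"])))
```

```text
flange [ 579.8 -277. ] [[-5.0, -36.0], [-45.0, 10.0], [5.0, 34.0], [45.0, -8.0]]
rack [ 578.8 -276.3] [[-43.0, -194.0], [-62.0, 15.0], [39.0, 195.0], [67.0, -16.0]]
white [ 593.9 -218.3] [[-5.0, -36.0], [-47.0, 10.0], [6.0, 36.0], [46.0, -9.0]]
blue [ 565.9 -336.2] [[-5.0, -35.0], [-46.0, 10.0], [5.0, 34.0], [45.0, -10.0]]
pads [427.5  51.9] [[-55.0, -14.0], [55.0, 14.0]]
lugs [432.6  37.7] [[-103.0, -23.0], [103.0, 23.0]]
left [421.3  84.1] [[-79.0, -16.0], [79.0, 16.0]]
carton [632.7 127.5] [[8.0, -154.0], [-204.0, -14.0], [-7.0, 157.0], [203.0, 11.0]]
[189.17858596 595.13737615 302.89123285]
[[-9.52994319e-01  3.02988129e-01  1.48322765e-04]
 [ 3.02987339e-01  9.52992749e-01 -1.86886272e-03]
 [-7.07593736e-04 -1.73607563e-03 -9.99998243e-01]]
[ 76.95826984  -1.28803468 -70.04711987]
```

play_rows --motion "-49 -55 0 -4;-98 -111 0 -8;-147 -167 0 -12;-195 -222 0 -16;-244 -278 0 -20;-293 -333 0 -24;-342 -389 0 -28;-391 -444 0 -30" --jaw 40

```text
time: 1.15
ee_pos: [390.7, 135.9, 304.0]
ee_rot: [[-0.976, -0.216, 0.001], [-0.216, 0.976, 0.0], [-0.001, 0.0, -1.0]]
contact_force: [2.0, 0.5, 0.3]
grip_width: 40.1
finger_force: 0.0
```

play_rows --motion "-20 -25 0 -2;-47 -54 0 -2;-47 -54 0 -2;-47 -54 0 -2;-47 -54 0 -2;-47 -54 0 -2;-47 -54 0 -2;-47 -54 0 -2"

```text
time: 2.15
ee_pos: [447.8, 95.4, 304.0]
ee_rot: [[-0.969, -0.249, 0.0], [-0.249, 0.969, 0.0], [-0.0, -0.0, -1.0]]
contact_force: [0.5, -0.4, -0.3]
grip_width: 40.3
finger_force: 0.0
```

Run:
```python
from h import *
s=sense();c=ci("wrist");np.savez("w1.npz",K=c[0],R=c[1],t=c[2])
p=proj(c,[427.5,53,60]);print(p,proj(c,[633,127.5,7]))
x=int(np.clip(p[0]-90,0,332));y=int(np.clip(p[1]-70,0,244));print(x,y)
shot("wrist","w1.png",(x,y,x+180,y+140),4)
```

```text
[216.32883114 141.99923818] [241.64894    297.35579507]
126 71
```

View pics/w1.png

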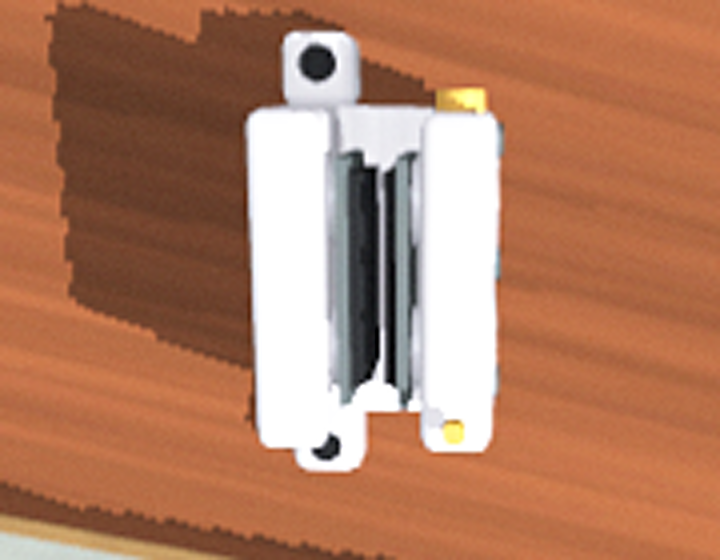

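Enlarged wrist view of the caliper: top-face corners at (247,110), (497,115), (492,450) and (262,448). The nipple is at (453,432) and the lug holes are at left.

Run:
```python
from h import *
d=np.load("w1.npz");c=(d["K"],d["R"],d["t"])
A=lambda u,v:(126+u/4-.5+.125,71+v/4-.5+.125)
P=[ray(c,A(*p),60)[:2] for p in[(247,110),(497,115),(492,450),(262,448)]]
print(np.mean(P,0),[(P[(i+1)%4]-P[i]).round(1) for i in range(4)])
x=P[3]-P[0]+P[2]-P[1];a=np.arctan2(x[1],x[0]);print(a)
n=ray(c,A(453,432),67)[:2];L=[ray(c,A(*p),16)[:2] for p in[(317,62),(327,447)]]
print(np.arctan2(*(L[1]-L[0])[::-1]))
for aa in(a,.235):
  ex=np.array([np.cos(aa),np.sin(aa)]);ey=np.array([-ex[1],ex[0]])
  print("mid from nipple",n-35*ex-21*ey)
print("gap", [ray(c,A(*p),55)[:2] for p in[(383,160),(385,395)]])
```

```text
[427.25826778  55.92966576] [array([-13.5,  57.5]), array([80.1, 19. ]), array([ 14. , -57.2]), array([-80.6, -19.3])]
0.2340368587200115
0.23292305802691113
mid from nipple [427.17777843  54.54836469]
mid from nipple [427.20528407  54.52027751]
gap [array([397.43979697,  50.86471728]), array([454.38675502,  64.20246437])]
```

play_rows --motion "-4 -49 0 4;-9 -98 0 8;-13 -148 0 12;-18 -197 0 16;-22 -246 0 20;-26 -295 0 24;-31 -344 0 26;-35 -393 0 26"

```text
time: 3.2
ee_pos: [579.8, -278.5, 303.7]
ee_rot: [[-0.979, 0.202, 0.0], [0.202, 0.979, 0.0], [-0.0, 0.0, -1.0]]
contact_force: [0.6, -0.2, 0.1]
grip_width: 39.9
finger_force: 0.0
```

play_rows --motion "0 0 50 0;0 0 50 0;0 0 50 0;0 0 50 0;0 0 50 0;0 0 50 0;0 0 50 0;0 0 50 0"

```text
time: 4.2
ee_pos: [579.3, -276.9, 254.0]
ee_rot: [[-0.979, 0.202, 0.0], [0.202, 0.979, -0.0], [-0.0, 0.0, -1.0]]
contact_force: [0.3, 0.8, -0.0]
grip_width: 39.9
finger_force: 0.0
```

Run:
```python
from h import *
s=sense();c=ci("wrist");np.savez("w2.npz",K=c[0],R=c[1],t=c[2],p=s["ee_pos"],r=s["ee_rot"])
p=proj(c,[579.5,-276.8,47]);print(p,s["ee_pos"])
x=int(np.clip(p[0]-80,0,352));y=int(np.clip(p[1]-60,0,264));print(x,y)
shot("wrist","w2.png",(x,y,x+160,y+120),5)
```

```text
[253.03863602 181.35924895] [ 579.2798592  -276.85149169  253.95010859]
173 121
```

View pics/w2.png

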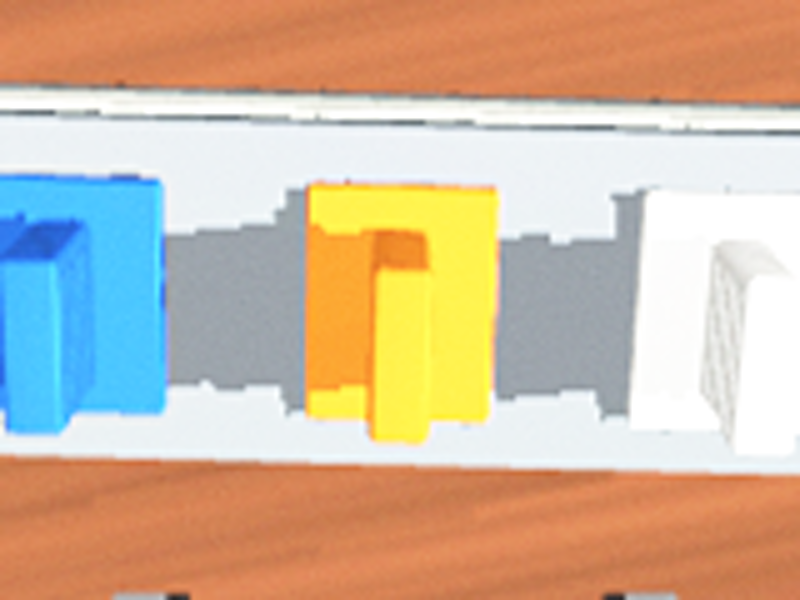

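The crop shows the orange flange corners at (307,184), (497,187), (488,422) and (306,418). The tab top corners are at (372,268), (429,270), (427,443) and (369,440).

Run:
```python
from h import *
d=np.load("w2.npz");c=(d["K"],d["R"],d["t"])
for P,z in(([(307,184),(497,187),(488,422),(306,418)],47),([(372,268),(429,270),(427,443),(369,440)],78)):
  P=[ray(c,(173+u/5-.4,121+v/5-.4),z)[:2] for u,v in P];x=P[3]-P[0]+P[2]-P[1];m=np.mean(P,0)
  print(m,x/2,np.arctan2(x[1],x[0]),d["r"].T@np.append(m-d["p"][:2],0))
```

```text
[ 579.70738971 -277.34221363] [42.79861566 -9.74055275] -0.22377862115824926 [-5.17706617e-01 -3.94423898e-01  2.30382766e-05]
[ 579.60318663 -277.47400319] [28.58171643 -6.30518064] -0.2171243351138435 [-4.42221199e-01 -5.44519606e-01  1.90506785e-05]
```

play_rows --motion "0 0 30 1;0 0 60 1;0 0 90 1;0 0 115 1;0 0 130 1;0 0 130 1;0 0 130 1;0 0 130 1"

```text
time: 5.25
ee_pos: [580.2, -277.4, 125.4]
ee_rot: [[-0.976, 0.219, 0.002], [0.219, 0.976, -0.001], [-0.003, -0.001, -1.0]]
contact_force: [0.3, 0.1, -0.1]
grip_width: 40.4
finger_force: 0.0
```

play_rows --motion "0 0 0 0;0 0 0 0;0 0 0 0;0 0 0 0;0 0 0 0;0 0 0 0;0 0 0 0;0 0 0 0" --jaw 0 --newtons 60

```text
time: 6.25
ee_pos: [579.8, -277.1, 124.7]
ee_rot: [[-0.976, 0.219, 0.001], [0.219, 0.976, -0.0], [-0.001, -0.0, -1.0]]
contact_force: [0.0, 0.0, 5.6]
grip_width: 8.9
finger_force: 60.5
```

play_rows --motion "0 0 -15 0;0 0 -30 0;0 0 -50 0;0 0 -75 0;0 0 -100 0;0 0 -120 0;0 0 -120 0;0 0 -120 0"

```text
time: 7.25
ee_pos: [578.7, -276.6, 243.2]
ee_rot: [[-0.976, 0.219, -0.001], [0.219, 0.976, 0.001], [0.001, 0.0, -1.0]]
contact_force: [0.8, 0.4, -0.6]
grip_width: 9.0
finger_force: 59.8
```

play_rows --motion "28 36 0 -4;55 73 0 -8;83 109 0 -12;111 146 0 -16;139 182 0 -20;166 218 0 -23;194 255 0 -26;222 291 0 -26"

```text
time: 8.25
ee_pos: [424.6, 56.8, 242.6]
ee_rot: [[-0.973, -0.231, -0.003], [-0.231, 0.973, 0.0], [0.003, 0.001, -1.0]]
contact_force: [0.0, 0.5, 0.1]
grip_width: 8.8
finger_force: 59.9
```

play_rows --motion "0 0 20 0;0 0 30 0;0 0 40 0;0 0 40 0;0 0 40 0;0 0 40 0;0 0 40 0;0 0 40 0"

```text
time: 9.25
ee_pos: [426.5, 55.6, 204.1]
ee_rot: [[-0.973, -0.231, 0.001], [-0.231, 0.973, 0.0], [-0.001, -0.0, -1.0]]
contact_force: [0.0, 0.4, 0.5]
grip_width: 9.1
finger_force: 59.9
```

Run:
```python
from h import *
s=sense();c=ci("wrist");p=np.array(s["ee_pos"]);r=np.array(s["ee_rot"]).reshape(3,3);np.savez("w3.npz",K=c[0],R=c[1],t=c[2],p=p,r=r)
print(p,r[:,1],np.arctan2(-r[0,1],r[1,1]),r.T@(np.array([427,55.5,p[2]])-p),proj(c,[427,55.5,60]),proj(c,p-[0,0,78]))
im=np.ascontiguousarray(grab_frame("wrist")[:,:,::-1]);cv2.imwrite("pics/w3.png",im)
im=cv2.resize(im[84:384,56:456],None,fx=2,fy=2,interpolation=cv2.INTER_CUBIC);cv2.imwrite("pics/w3b.png",im)
```

```text
[426.4589463   55.59885662 204.12076791] [-2.31091202e-01  9.72932086e-01 -1.14797105e-04] 0.23319909517072163 [-5.03563537e-01 -2.21213531e-01  2.80807553e-04] [253.31146477 205.97934737] [254.48342858 249.02852989]
```

View pics/w3b.png

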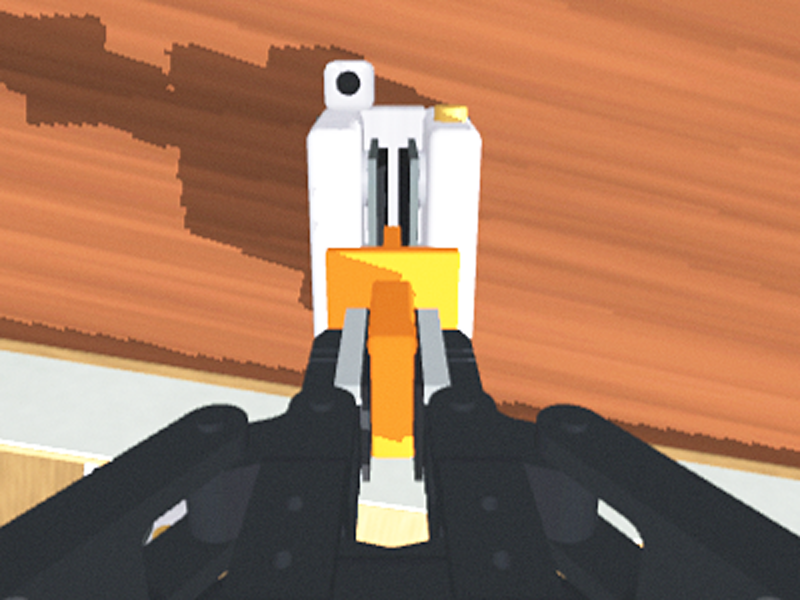

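The blade at column 392 lines up with the pad gap at about 393, so I'll push it down.

play_rows --motion "-0.5 0 15 0;-0.5 0 25 0;-0.5 0 32 0;-0.5 0 38 0;-0.5 0 44 0;-0.5 0 50 0;-0.5 0 56 0;-0.5 0 56 0"

```text
time: 10.3
ee_pos: [427.4, 55.9, 147.6]
ee_rot: [[-0.973, -0.231, 0.002], [-0.231, 0.973, 0.0], [-0.002, -0.0, -1.0]]
contact_force: [3.3, -0.6, -1.8]
grip_width: 8.6
finger_force: 59.8
```

play_rows --motion "0 0 2 0;0 0 4 0;0 0 5 0;0 0 6 0;0 0 6.5 0;0 0 7 0;0 0 7 0;0 0 7 0"

```text
time: 11.3
ee_pos: [427.0, 55.7, 142.6]
ee_rot: [[-0.973, -0.231, -0.001], [-0.231, 0.973, -0.0], [0.001, 0.0, -1.0]]
contact_force: [-4.2, 0.2, 18.7]
grip_width: 8.9
finger_force: 63.0
```

play_rows --motion "0 0 0 0;0 0 0 0;0 0 0 0;0 0 -10 0;0 0 -30 0;0 0 -50 0;0 0 -70 0;0 0 -70 0" --jaw 26

```text
time: 12.3
ee_pos: [428.2, 55.8, 212.8]
ee_rot: [[-0.973, -0.231, 0.005], [-0.231, 0.973, 0.0], [-0.005, -0.001, -1.0]]
contact_force: [0.5, 0.0, -0.2]
grip_width: 26.1
finger_force: 0.0
```

play_rows --motion "0 0 -20 0;0 0 -20 0;0 0 -20 0;0 0 -20 0;0 0 -20 0;0 0 -20 0;0 0 -20 0;0 0 -20 0" --jaw 85

```text
time: 13.3
ee_pos: [426.8, 55.7, 230.9]
ee_rot: [[-0.973, -0.231, 0.0], [-0.231, 0.973, -0.0], [-0.0, -0.0, -1.0]]
contact_force: [0.1, 0.4, 0.2]
grip_width: 85.0
finger_force: 0.0
```

Run:
```python
from h import *
s=sense();c=ci("wrist");p=np.array(s["ee_pos"]);r=np.array(s["ee_rot"]).reshape(3,3);np.savez("w4.npz",K=c[0],R=c[1],t=c[2],p=p,r=r)
print(p,r[:,1],s["grip_width"])
im=np.ascontiguousarray(grab_frame("wrist")[:,:,::-1])
q=proj(c,[427,55.5,60]);print(q);x=int(np.clip(q[0]-90,0,312));y=int(np.clip(q[1]-75,0,234));print(x,y)
cv2.imwrite("pics/w4.png",cv2.resize(im[y:y+150,x:x+200],None,fx=4,fy=4,interpolation=cv2.INTER_CUBIC))
```

```text
[426.83691783  55.74266849 230.89484582] [-2.31190246e-01  9.72908561e-01 -4.46328875e-05] 85.01386366562608
[253.02745361 194.05928737]
163 119
```

View pics/w4.png

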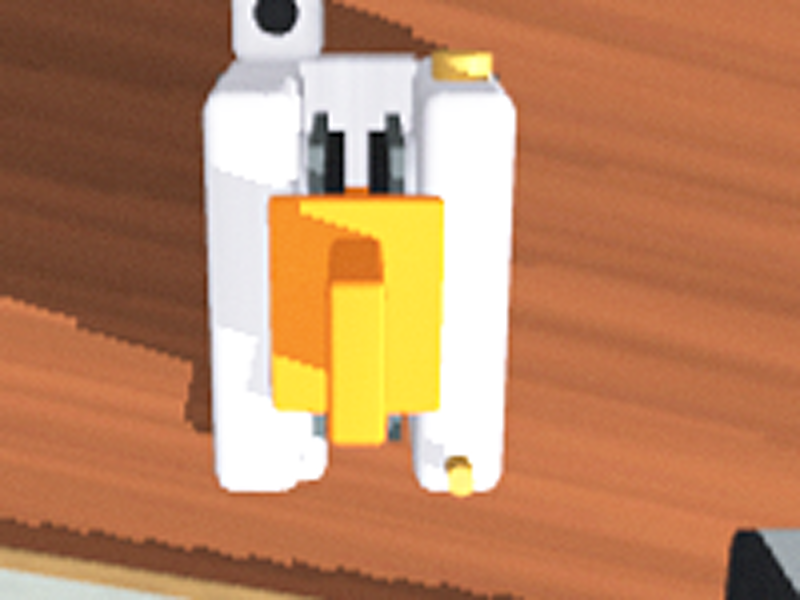

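The spacer looks straight and centred, with its flange on the caliper's top. The 18.7 N push at the expected height of 142.6 also says it is home, so now I'll grasp the caliper.

play_rows --motion "0 0 30 0;0 0 60 0;0 0 85 0;0 0 105 0;0 0 120 0;0 0 128 0;0 0 128 0;0 0 128 0"

```text
time: 14.35
ee_pos: [427.4, 55.8, 103.4]
ee_rot: [[-0.973, -0.231, 0.001], [-0.231, 0.973, 0.0], [-0.001, -0.0, -1.0]]
contact_force: [0.7, -0.2, -1.4]
grip_width: 84.8
finger_force: 0.0
```

play_rows --motion "0 0 0 0;0 0 0 0;0 0 0 0;0 0 0 0;0 0 0 0;0 0 0 0;0 0 0 0;0 0 0 0" --jaw 40 --newtons 80

```text
time: 15.35
ee_pos: [427.5, 55.9, 103.9]
ee_rot: [[-0.973, -0.231, 0.001], [-0.231, 0.973, 0.0], [-0.001, 0.0, -1.0]]
contact_force: [-1.8, 1.1, 5.4]
grip_width: 58.5
finger_force: 87.8
```

play_rows --motion "0 0 -10 0;0 0 -20 0;0 0 -40 0;0 0 -60 0;0 0 -80 0;0 0 -100 0;0 0 -110 0;0 0 -110 0"

```text
time: 16.35
ee_pos: [426.9, 55.7, 213.3]
ee_rot: [[-0.973, -0.231, 0.001], [-0.231, 0.973, 0.0], [-0.001, -0.0, -1.0]]
contact_force: [0.8, -0.6, -8.1]
grip_width: 58.8
finger_force: 88.6
```

play_rows --motion "-27 3 0 1;-55 6 0 3;-82 8 0 5;-109 11 0 7;-136 14 0 9;-164 17 0 10;-190 20 0 10;-217 22 0 10"

```text
time: 17.35
ee_pos: [632.3, 127.5, 210.1]
ee_rot: [[-0.998, -0.059, -0.005], [-0.059, 0.998, -0.001], [0.005, -0.0, -1.0]]
contact_force: [-0.1, 0.4, -7.8]
grip_width: 58.8
finger_force: 88.4
```

play_rows --motion "0 0 10 0;0 0 25 0;0 0 40 0;0 0 55 0;0 0 70 0;0 0 80 0;0 0 85 0;0 0 85 0"

```text
time: 18.35
ee_pos: [632.8, 127.3, 127.6]
ee_rot: [[-0.998, -0.059, -0.0], [-0.059, 0.998, -0.0], [0.0, -0.0, -1.0]]
contact_force: [-0.5, -0.0, -7.5]
grip_width: 58.3
finger_force: 88.6
```

Run:
```python
from h import *
print(sense()["ee_pos"])
im=np.ascontiguousarray(grab_frame("top")[:,:,::-1])
cv2.imwrite("pics/t2.png",cv2.resize(im[90:210,100:310],None,fx=3.8,fy=3.8,interpolation=cv2.INTER_CUBIC)[:, :798])
```

```text
[632.82073314 127.29459341 127.6497289 ]
```

View pics/t2.png

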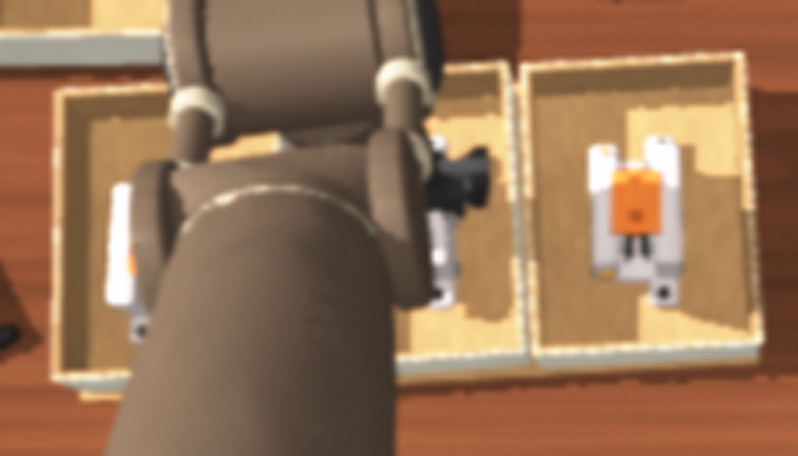

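The arm hides most of the carton in the top view, but the visible finger at (465,180) clears the wall at column 515. I'll lower the caliper gently.

play_rows --motion "0 0 4 0;0 0 8 0;0 0 11 0;0 0 13 0;0 0 14 0;0 0 15 0;0 0 15.5 0;0 0 16 0"

```text
time: 19.4
ee_pos: [632.9, 127.3, 112.0]
ee_rot: [[-0.998, -0.059, 0.0], [-0.059, 0.998, 0.0], [-0.0, 0.0, -1.0]]
contact_force: [1.2, -0.1, -7.1]
grip_width: 58.5
finger_force: 88.6
```

play_rows --motion "0 0 0.5 0;0 0 1 0;0 0 1.5 0;0 0 2 0;0 0 2 0;0 0 2 0;0 0 2 0;0 0 2 0"

```text
time: 20.4
ee_pos: [632.9, 127.3, 111.0]
ee_rot: [[-0.998, -0.059, -0.0], [-0.059, 0.998, -0.0], [0.0, -0.0, -1.0]]
contact_force: [-5.3, -0.9, 4.1]
grip_width: 58.6
finger_force: 89.8
```

Contact with the floor, at the expected height. Releasing and retreating.

play_rows --motion "0 0 0 0;0 0 0 0;0 0 0 0;0 0 0 0;0 0 0 0;0 0 0 0;0 0 0 0;0 0 0 0" --jaw 80

```text
time: 21.4
ee_pos: [632.8, 127.3, 109.8]
ee_rot: [[-0.998, -0.059, 0.0], [-0.059, 0.998, -0.0], [-0.0, -0.0, -1.0]]
contact_force: [0.5, -0.6, 0.3]
grip_width: 79.3
finger_force: 0.0
```

play_rows --motion "0 0 -15 0;0 0 -35 0;0 0 -60 0;0 0 -90 0;0 0 -120 0;0 0 -150 0;0 0 -160 0;0 0 -160 0"

```text
time: 22.4
ee_pos: [633.3, 127.4, 271.5]
ee_rot: [[-0.998, -0.059, 0.003], [-0.059, 0.998, 0.0], [-0.003, 0.0, -1.0]]
contact_force: [0.4, 0.1, -0.8]
grip_width: 80.2
finger_force: 0.0
```

Run:
```python
from h import *
c=ci("wrist");im=np.ascontiguousarray(grab_frame("wrist")[:,:,::-1])
print(sense()["ee_pos"],proj(c,[632.7,127.5,67]))
cv2.imwrite("pics/w5.png",cv2.resize(im,None,fx=1.5,fy=1.5,interpolation=cv2.INTER_CUBIC))
```

```text
[632.60775784 127.25902365 269.92586418] [253.22765566 180.90710838]
```

View pics/w5.png

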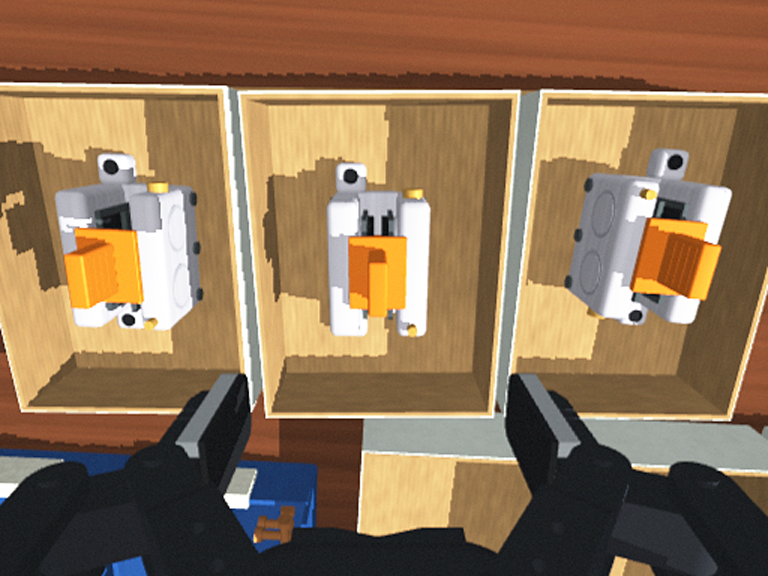

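The caliper stands upright, central at (380,265) and lengthways in the middle carton. Its spacer is seated like those in the packed calipers.

```bash
python3 -c "
from bench import *
print(hand_in())"
```

```text
the job is handed in; nothing more can be done
None
```

The orange spacer is fully home in the caliper, the caliper stands upright and lengthways in the middle of the empty carton, and the job was handed in at about 22.5 s. `hand_in()` returned no verdict.

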